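# Snap the tube rotor onto the microcentrifuge shaft and hold it down

### The job

Fit the round blue tube rotor to the open microcentrifuge: take it by its hub, lower its centre hole over the upright drive shaft, and press straight down until it snaps past the catches and sits fully home on the seat. Finish while still holding the hub and pressing the seated rotor down firmly, with about 10 N; do not let go. Leave the grey strip rotor where it lies.

Things in the scene. Friction and masses are not known exactly. Their poses are not given: they have to be found in the camera images.
- tube_rotor_hub (a point): Round blue tube rotor (loose, about 160 g), lying flat, hub up. Disc of 104 mm diameter, 20 mm high, flat top with eight slanted tube holes; in its middle a grey cylindrical hub, 32 mm diameter, stands 28 mm proud of the disc. This point: on the axis, 34 mm above the underside (half-way up the exposed hub, 14 mm above the disc's top, on which fingertips may bear). z: axis, up.
- tube_rotor: The same blue rotor, 48 mm high overall; origin: centre of its underside. A bore of 14 mm diameter runs through the hub from top to bottom, chamfered to 19 mm at the lower mouth. 2.5 to 4.5 mm above the underside the bore has the lip that snaps past the catches; above the lip it is relieved to 21 mm up to 14 mm.
- strip_rotor_hub (a point): Hub of the other rotor, a bystander (loose): a light grey slab 116 x 70 mm, 18 mm high, with two rows of eight small wells and the same kind of hub, 32 mm diameter, 48 mm high overall. This point is on its axis 34 mm above the bench. The two rotors lie side by side to the right of the centrifuge, in either order.
- strip_rotor: The same strip rotor; origin: centre of its underside. To its right a thick grey hose, fixed and rigid, rises from the bench near x 0.45, y -0.45 and arches up through x 0.49 to 0.56, y -0.34 to -0.46 at heights of 0.1 to 0.57 m: keep gripper and wrist clear of it, also when setting off.
- centrifuge: White round housing, 176 mm diameter, fixed to the bench; origin under the shaft axis at bench height; x points from the sloping console (out to 120 mm at -x) to the lid hinge. Bowl 128 mm wide inside, rim 104 mm above the bench. The clear lid is open, leaning back from the hinge 86 mm behind the axis, up to about 240 mm above the bench, all of it over 80 mm behind the axis.
- seat (a point): Centre of the seat for the fitted rotor, on the shaft axis, 72 mm above the bench: top of the flange in the middle of the bowl. z up along the shaft, x as the centrifuge's.
- drive_seat: The aluminium seat flange itself, 40 mm diameter, fixed to the centrifuge; origin on the shaft axis at bench height.
- shaft_tip (a point): Tip of the steel drive shaft, 50.5 mm above the seat. The shaft is 12 mm in diameter, with its top 6 mm tapered to 5 mm. When the rotor is home the tip stands 2.5 mm out of the top of the hub.
- catch_a (a joint): Sprung ball catch in the shaft, on its +x side, 8.5 mm above the seat. Value in m: 0 = sprung out, 3.2 mm proud of the shaft; 0.0022 = pushed in by the lip.
- catch_b (a joint): The same on the -x side. Pressed down, the rotor meets the catches with its underside about 9.5 mm above the seat; the push needed rises to about 8 N (a little more or less) within 2 mm, drops suddenly about 6 mm above the seat as the lip rides over the balls, and then the balls, springing out behind the lip, draw the rotor down to the seat, which is hard.

How it is judged:
By the outcome, as a careful person would: the job done as asked, in the order asked, and still so for the second after the job is handed in, while the arm keeps its last pose, push and grip.
It also fails if it takes over 61 s, if anything falls off the work surface, if the arm or the gripper's body presses on something with over 40 N, if the wrist force passes 120 N, or if a joint passes its speed limit or range.

### The arm

A 6-joint arm with a two-finger parallel gripper is mounted at the origin on a cart in front of the work surface, level with it; the furniture and walls round the work are solid. World frame = base frame: x ahead of the robot, y to its left, z up, the work surface at z = 0. Lengths are in m, angles in rad, forces in N, time in s.
With the tool pointing down it reaches from about 0.375 to 0.9 m from the base axis. Payload 3.1 kg.
Tool frame: the origin (TCP) lies on the front face of the gripper's body, between the roots of the fingers; the fingertips stand 73 mm ahead of it and the grasp point (between the pads) lies 54 mm ahead of it (manip.tips_ahead is the distance from the TCP to the fingertips, in m); z points along the fingers, y is the line along which they close (so a half turn about z gives the same grasp; the last joint's range is limited). The gripper opens to 85 mm and grips with 20 to 120 N. Pads are 22 mm wide; open, the fingers measure 114 mm over their backs; the gripper's body (76 mm by 85 mm) begins 54 mm behind the grasp point. The pads swing forward as they close: fully open they stand 13 mm farther back than shut.
Start: joints at [1.167, 0.527, 1.433, -0, 1.181, -0.178], TCP at [0.14, 0.609, 0.304] pointing down, gripper open.
Joint ranges: [-3.08, 3.08], [-0.75, 2.2], [0.22, 2.44], [-1.43, 4.57], [0, 2.65], [-2.85, 2.85]. Speed limits (rad/s): [2.79, 2.79, 3.14, 3.14, 3.14, 3.14].

### API

Orientations are given as a unit quaternion [x, y, z, w].
In Python, from station import sense, eyes, workorder, manip gives the robot as it stands.
- The arm moves only by the shell command python3 -m inch 'ROWS' [OPENING] [FORCE]. ROWS is JSON, a list of rows, each an object of numbers: "dx", "dy", "dz": the shift along the tool's x, y, z in cm; "wx", "wy", "wz": the turn, a rotation vector about the tool's x, y, z in degrees. In form: [{"dx": .., "dy": .., "dz": .., "wx": .., "wy": .., "wz": ..}, ...]. A call has 1 to 10 rows; each row shifts and turns the commanded pose from where the row before left it, along the tool's axes as they then stand; what a row does not reach is not made up. A row lasts 1/8 s, in which the tool goes at most 62.5 mm and 10.7 degrees, less where a joint would pass 70% of its speed; a pose out of reach is approached as far as the arm can. A call with a gripper value outside its range is refused whole. OPENING is the opening, from 0 (shut) to 1 (fully open), set as the call begins (- or left out, the last holds). The fingers move at their own pace and stop on an object; FORCE is the grip in N (left out, the last holds). Time passes only in rows, so rows that do not move let the fingers close. It gives the time, the measured TCP pose, the force, the opening and the grip force at its end, in the units of the state.
- sense(): the state, without advancing time (a new reading comes with each control period).
- eyes.snapshot(name): name is "scene" or "top" or "wrist"; returns the picture (480x640x3 uint8, red, green, blue); there is no depth.
- eyes.camera_params(name): a dict with "fx", "fy", "cx", "cy" (pixels), "rvec" (rotation vector, rad) and "tvec" (3), from world to camera coordinates, as OpenCV has them. Camera axes: x right, y down, z forward; pixel columns grow to the right and rows downward; lengths in m; the calibration is good to about 2 mm. A picture is of the moment at which its call begins: read the wrist's pose just before it. camera_params takes no time and is no camera call; for the wrist camera it gives the pose at the moment of the call.
- workorder.sign_off(): hands the job in; it is judged then, once.
The state is a dict: "t": time; "q": joint angles; "qd": joint speeds; "tau": joint torques, N m; "tcp_pos": TCP position; "tool_rot": TCP orientation; "force": force on the tool from outside, world axes, zero at the start; "ft_torque": the same for the moment, N m; "finger_gap": opening from 0.0 (shut) to 1.0 (fully open); "gripper_force": force on a finger pad.
Only numpy, scipy, OpenCV 4.12 (cv2) and the standard library are available. Lean on these libraries where they do the work, as an engineer would, in place of code of your own. Each camera call takes 0.05 s, during which the arm holds its last target. There are 200 camera calls.

## Working session

There is one attempt and no reset: what is moved stays moved. The work goes in short steps, Python scripts to look and compute and a shell command to move; the robot and the scene stay as the last step left them, time stands still between calls to the robot, and variables do not carry over. Pictures are saved under pics/ and viewed, at most 10 in all, crops included, and the job is handed in when it is done.

```bash
mkdir -p pics; python3 - <<'E'
from station import sense, eyes, manip
import cv2
s=sense(); print(s, manip.tips_ahead)
for n in("scene","top"):
    cv2.imwrite(f"pics/{n}0.png",eyes.snapshot(n)[:,:,::-1]); print(n,eyes.camera_params(n))
E
```

```text
{'t': 0.0, 'q': array([ 1.16653354e+00,  5.28481527e-01,  1.43390515e+00, -3.38755033e-05,
        1.18144196e+00, -1.78522406e-01]), 'qd': array([ 6.68151994e-04, -1.35471495e-05,  8.96115148e-04, -8.49159918e-04,
       -5.16345041e-04, -5.32134055e-06]), 'tau': array([-4.41226548e-04, -4.42346156e+01, -1.78027081e+01, -2.78723110e-04,
        8.49789038e-03, -5.46644415e-06]), 'tcp_pos': array([0.13965572, 0.60861027, 0.30292313]), 'tool_rot': array([ 1.12624211e-01,  9.93637025e-01, -1.07536052e-03, -3.06180743e-04]), 'force': array([ 0.99275187, -0.55311127,  0.31808129]), 'ft_torque': array([ 0.00155982, -0.00973654,  0.02392919]), 'gripper_force': 0.0, 'finger_gap': 0.9989704090200496} 0.0726
scene {'fx': 489.9427701769908, 'fy': 489.9427701769908, 'cx': 318.79294218822196, 'cy': 236.50440176504483, 'rvec': array([ 2.24438515, -0.83060361,  0.33808944]), 'tvec': array([-0.33392181,  0.35207627,  0.73760129])}
top {'fx': 605.9292856395242, 'fy': 605.9292856395242, 'cx': 319.6398452526778, 'cy': 239.79581300795218, 'rvec': array([ 2.1855708 , -2.16396571,  0.10519274]), 'tvec': array([0.07526682, 0.48571129, 1.22435987])}
```

View pics/top0.png

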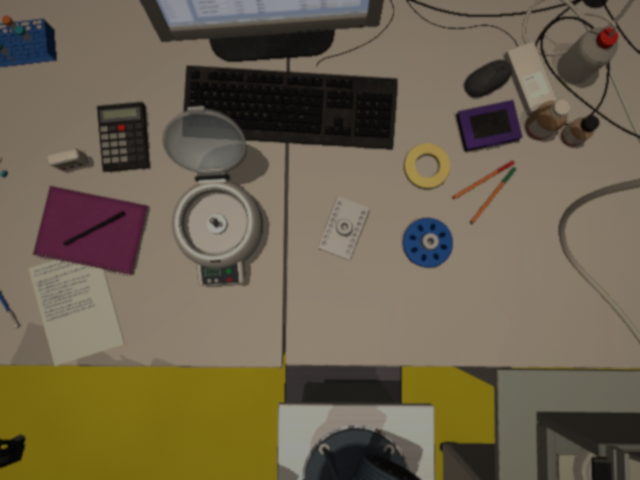

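View pics/scene0.png

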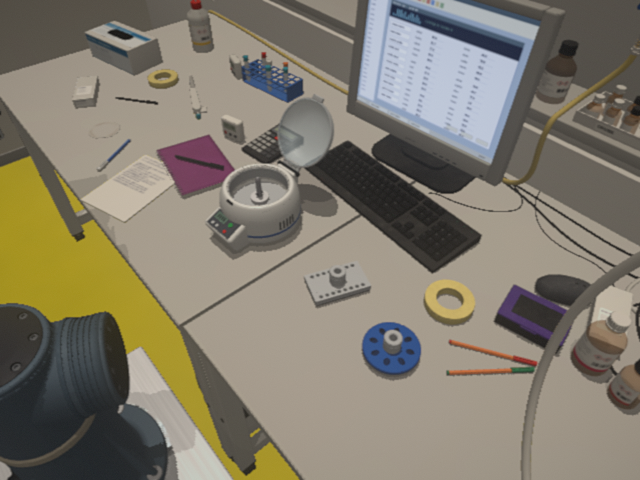

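Top view: blue hub top is at about (430,241), the shaft tip at about (216,222), the console at (222,272) and the hinge at (212,178). Scene view: hub top is at about (393,338) and the shaft tip at (258,181).

```bash
cat > h.py <<'E'
import numpy as np, cv2
from station import sense, eyes
from scipy.spatial.transform import Rotation as R
def ray(n,u,v,c=None):
    c=c or eyes.camera_params(n); M=cv2.Rodrigues(np.array(c["rvec"]))[0]
    d=M.T@np.array([(u-c["cx"])/c["fx"],(v-c["cy"])/c["fy"],1]); return -M.T@np.array(c["tvec"]),d
def onz(n,u,v,z,c=None):
    o,d=ray(n,u,v,c); return o+d*(z-o[2])/d[2]
def proj(n,p,c=None):
    c=c or eyes.camera_params(n)
    return cv2.projectPoints(np.array(p,float).reshape(-1,1,3),np.array(c["rvec"]),np.array(c["tvec"]),np.array([[c["fx"],0,c["cx"]],[0,c["fy"],c["cy"]],[0,0,1.]]),None)[0].reshape(-1,2)
def delta(goal):  # goal TCP xyz -> tool-frame cm, from measured
    s=sense(); r=R.from_quat(s["tool_rot"]); return r.inv().apply(np.array(goal)-s["tcp_pos"])*100
E
python3 - <<'E'
from h import *
np.set_printoptions(precision=4,suppress=True)
print("hub",onz("top",430,241,.048),onz("scene",393,338,.048))
print("shaft",onz("top",216,222,.1225),onz("scene",258,181,.1225))
a=onz("top",222,272,.05);b=onz("top",212,178,.104);print(a,b)
img=eyes.snapshot("top"); 
A=cv2.resize(img[200:280,390:470],None,fx=5,fy=5,interpolation=2);B=cv2.resize(img[182:262,176:256],None,fx=5,fy=5,interpolation=2)
cv2.imwrite("pics/c1.png",np.hstack([A,B])[:,:,::-1])
s=sense();print(R.from_quat(s["tool_rot"]).as_matrix());print(eyes.camera_params("wrist"))
E
```

```text
hub [ 0.4824 -0.1424  0.048 ] [ 0.4813 -0.148   0.048 ]
shaft [0.5075 0.2772 0.1225] [0.5053 0.2716 0.1225]
[0.4157 0.2749 0.05  ] [0.5956 0.2903 0.104 ]
[[-0.9746  0.2239 -0.0006]
 [ 0.2239  0.9746 -0.0015]
 [ 0.0003 -0.0016 -1.    ]]
{'fx': 369.32239003769706, 'fy': 369.32239003769706, 'cx': 326.54535252964695, 'cy': 239.07620362930444, 'rvec': array([-2.2397, -1.7843, -0.2992]), 'tvec': array([-0.6235, -0.0414,  0.3813])}
```

View pics/c1.png

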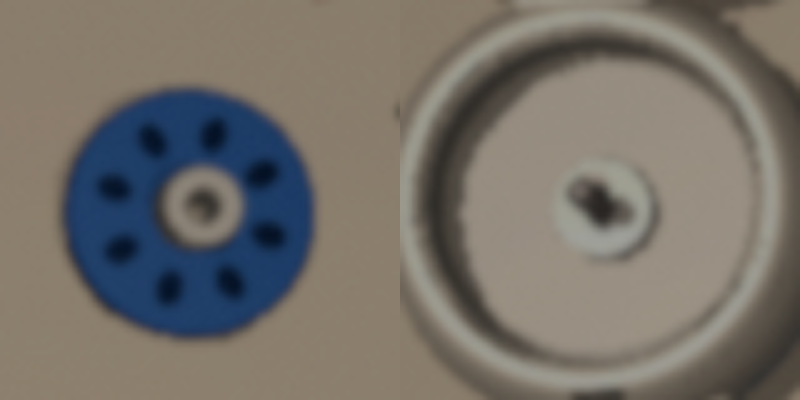

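The enlarged crop puts the hub top centre at about (430.6,241.2), the flange centre at (297,224) minus the crop offset = (217,223.8), and the shaft tip at about (212,220).

```bash
python3 - <<'E'
from h import *
np.set_printoptions(precision=4,suppress=True)
print("hub",onz("top",430.6,241.2,.048)); print("flange",onz("top",217,223.8,.072),"tip",onz("top",212,220,.1225))
s=sense();o,d=ray("wrist",326,239);r=R.from_quat(s["tool_rot"]).inv();print("cam in tool",r.apply(o-s["tcp_pos"]),r.apply(d))
print("to above centrifuge",delta([.42,.28,.33]))
E
```

```text
hub [ 0.482  -0.1437  0.048 ]
flange [0.5101 0.2837 0.072 ] tip [0.5112 0.2849 0.1225]
cam in tool [ 0.0861 -0.0005 -0.0694] [-0.3285 -0.0016  0.9445]
to above centrifuge [-34.6765 -25.7663  -2.6509]
```

```bash
python3 -m inch '[{"dx":-4.3,"dy":-3.2,"dz":-0.3},{"dx":-4.3,"dy":-3.2,"dz":-0.3},{"dx":-4.3,"dy":-3.2,"dz":-0.3},{"dx":-4.3,"dy":-3.2,"dz":-0.3},{"dx":-4.3,"dy":-3.2,"dz":-0.3},{"dx":-4.3,"dy":-3.2,"dz":-0.3},{"dx":-4.3,"dy":-3.2,"dz":-0.3},{"dx":-4.3,"dy":-3.2,"dz":-0.3},{},{}]' 1
python3 - <<'E'
from h import *
np.set_printoptions(precision=4,suppress=True)
print(sense()["tcp_pos"]);c=eyes.camera_params("wrist");cv2.imwrite("pics/w1.png",eyes.snapshot("wrist")[:,:,::-1]);print(c)
np.save("w1.npy",c,allow_pickle=True)
print(proj("wrist",[[.511,.284,.1225],[.511,.284,.072]],c))
E
```

```text
[0.1397 0.6087 0.3032]
{'fx': 369.32239003769706, 'fy': 369.32239003769706, 'cx': 326.54535252964695, 'cy': 239.07620362930444, 'rvec': array([-2.2397, -1.7843, -0.2992]), 'tvec': array([-0.6235, -0.0414,  0.3813])}
[[115.7989 610.0661]
 [137.953  557.7493]]invalid input at $[0]: expected keys dx, dy, dz, wx, wy, wz
```

View pics/w1.png

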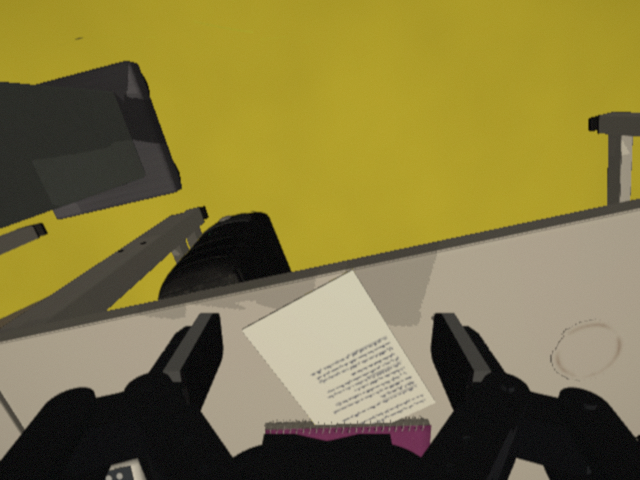

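The wrist view, still at the start pose, shows the fingers at the bottom, near (200,340) and (450,340), and image up pointing toward the robot. The call was refused because every row needs all six keys.

```bash
python3 -m inch '[{"dx":-4.8,"dy":-2.6,"dz":-0.6,"wx":0,"wy":0,"wz":0},{"dx":-4.8,"dy":-2.6,"dz":-0.6,"wx":0,"wy":0,"wz":0},{"dx":-4.8,"dy":-2.6,"dz":-0.6,"wx":0,"wy":0,"wz":0},{"dx":-4.8,"dy":-2.6,"dz":-0.6,"wx":0,"wy":0,"wz":0},{"dx":-4.8,"dy":-2.6,"dz":-0.6,"wx":0,"wy":0,"wz":0},{"dx":-4.8,"dy":-2.6,"dz":-0.6,"wx":0,"wy":0,"wz":0},{"dx":-4.8,"dy":-2.6,"dz":-0.6,"wx":0,"wy":0,"wz":0},{"dx":-4.8,"dy":-2.6,"dz":-0.6,"wx":0,"wy":0,"wz":0},{"dx":-4.5,"dy":-2.6,"dz":-0.6,"wx":0,"wy":0,"wz":0},{"dx":0,"dy":0,"dz":0,"wx":0,"wy":0,"wz":0}]' 1
python3 - <<'E'
from h import *
np.set_printoptions(precision=4,suppress=True)
print(sense()["tcp_pos"]);c=eyes.camera_params("wrist");cv2.imwrite("pics/w2.png",eyes.snapshot("wrist")[:,:,::-1]);print(c)
np.save("w2.npy",c,allow_pickle=True)
print(proj("wrist",[[.511,.284,.1225],[.511,.284,.072]],c))
E
```

```text
t: 1.45
tcp_pos: [0.5087, 0.2824, 0.3582]
tool_rot: [0.115, 0.993, 0.0, 0.001]
force: [0.6, 0.5, -0.6]
finger_gap: 1.0
gripper_force: 0.0
[0.5087 0.2824 0.3582]
{'fx': 369.32239003769706, 'fy': 369.32239003769706, 'cx': 326.54535252964695, 'cy': 239.07620362930444, 'rvec': array([-2.2435, -1.777 , -0.3027]), 'tvec': array([-0.391 , -0.4662,  0.2894])}
[[329.4272 218.4827]
 [329.0386 204.2543]]
```

View pics/w2.png

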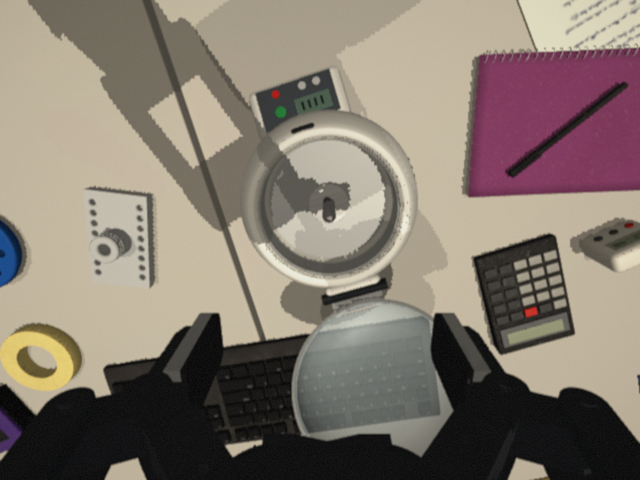

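The wrist view shows the shaft from about (329,200) to its tip at about (330,218). That agrees with the projection of (0.511,0.284). I'll refine it in a crop, and work out the move to the hub.

```bash
python3 - <<'E'
from h import *
np.set_printoptions(precision=3,suppress=True)
i=cv2.imread("pics/w2.png");cv2.imwrite("pics/c2.png",cv2.resize(i[170:250,280:380],None,fx=6,fy=6,interpolation=2))
print(delta([.482,-.1437,.30]))
E
```

```text
[ -7.307 -42.188   5.762]
```

View pics/c2.png

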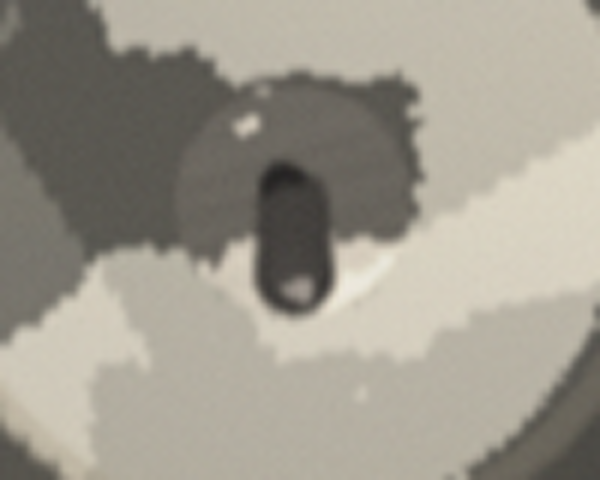

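The enlarged crop puts the shaft's flat tip at (329.7,217.8), so the shaft is at about (0.5105,0.284). Next I'll go above the blue hub and look from the same relative pose.

```bash
python3 -m inch '[{"dx":-0.9,"dy":-5.3,"dz":0,"wx":0,"wy":0,"wz":0},{"dx":-0.9,"dy":-5.3,"dz":0.8,"wx":0,"wy":0,"wz":0},{"dx":-0.9,"dy":-5.3,"dz":0.8,"wx":0,"wy":0,"wz":0},{"dx":-0.9,"dy":-5.3,"dz":1.2,"wx":0,"wy":0,"wz":0},{"dx":-0.9,"dy":-5.3,"dz":1.5,"wx":0,"wy":0,"wz":0},{"dx":-0.9,"dy":-5.3,"dz":1.5,"wx":0,"wy":0,"wz":0},{"dx":-0.9,"dy":-5.3,"dz":1.6,"wx":0,"wy":0,"wz":0},{"dx":-1,"dy":-5.1,"dz":0,"wx":0,"wy":0,"wz":0},{"dx":0,"dy":0,"dz":0,"wx":0,"wy":0,"wz":0},{"dx":0,"dy":0,"dz":0,"wx":0,"wy":0,"wz":0}]' 1
python3 - <<'E'
from h import *
np.set_printoptions(precision=4,suppress=True)
c=eyes.camera_params("wrist");i=eyes.snapshot("wrist")[:,:,::-1];cv2.imwrite("pics/w3.png",i)
np.save("w3.npy",c,allow_pickle=True)
p=proj("wrist",[.482,-.1437,.048],c)[0];print(p)
u,v=int(p[0])-75,int(p[1])-55;print(u,v);cv2.imwrite("pics/c3.png",cv2.resize(i[v:v+110,u:u+150],None,fx=5,fy=5,interpolation=2))
E
```

```text
t: 2.75
tcp_pos: [0.4818, -0.1412, 0.2837]
tool_rot: [0.112, 0.994, 0.001, -0.001]
force: [0.3, -0.4, 1.1]
finger_gap: 1.004
gripper_force: 0.0
[324.0837 218.159 ]
249 163
```

View pics/c3.png

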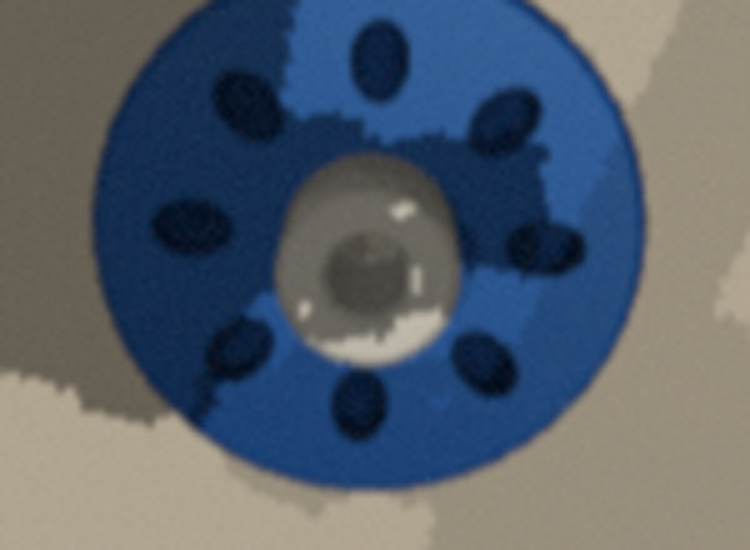

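The crop puts the bore centre at about (322.2,217.6). That's about 2 px left of the prediction.

```bash
python3 - <<'E'
from h import *
np.set_printoptions(precision=4,suppress=True)
c=np.load("w3.npy",allow_pickle=True).item();p=onz("wrist",322.2,217.6,.048,c);print(p)
c=np.load("w2.npy",allow_pickle=True).item();print(onz("wrist",329.7,217.8,.1225,c))
print(delta([p[0],p[1],.095]))
E
```

```text
[ 0.4812 -0.1452  0.048 ]
[0.5105 0.2844 0.1225]
[-0.0524 -0.4596 18.8767]
```

```bash
python3 -m inch '[{"dx":0,"dy":-0.4,"dz":4,"wx":0,"wy":0,"wz":0},{"dx":0,"dy":0,"dz":4,"wx":0,"wy":0,"wz":0},{"dx":0,"dy":0,"dz":4,"wx":0,"wy":0,"wz":0},{"dx":0,"dy":0,"dz":3,"wx":0,"wy":0,"wz":0},{"dx":0,"dy":0,"dz":2,"wx":0,"wy":0,"wz":0},{"dx":0,"dy":0,"dz":1.0,"wx":0,"wy":0,"wz":0},{"dx":0,"dy":0,"dz":0.4,"wx":0,"wy":0,"wz":0},{"dx":0,"dy":0,"dz":0.2,"wx":0,"wy":0,"wz":0},{"dx":0,"dy":0,"dz":0,"wx":0,"wy":0,"wz":0},{"dx":0,"dy":0,"dz":0,"wx":0,"wy":0,"wz":0}]' 1
python3 - <<'E'
from h import *
np.set_printoptions(precision=3,suppress=True)
print(delta([.4812,-.1452,.095]))
cv2.imwrite("pics/w4.png",eyes.snapshot("wrist")[:,:,::-1])
E
```

```text
t: 4.05
tcp_pos: [0.4816, -0.1467, 0.0985]
tool_rot: [0.113, 0.994, -0.0, 0.001]
force: [0.7, -0.8, -0.5]
finger_gap: 1.0
gripper_force: 0.0
[0.075 0.137 0.345]
```

View pics/w4.png

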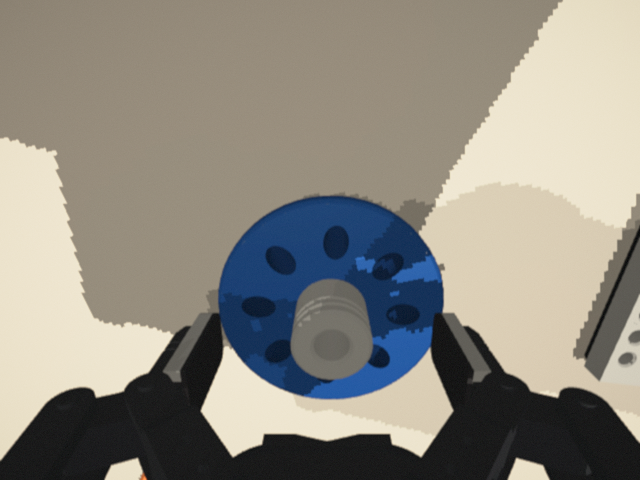

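The wrist view shows the hub at (332,345), midway between the fingers. Closing now.

```bash
python3 -m inch '[{"dx":0,"dy":0.1,"dz":0.3,"wx":0,"wy":0,"wz":0},{"dx":0,"dy":0,"dz":0,"wx":0,"wy":0,"wz":0},{"dx":0,"dy":0,"dz":0,"wx":0,"wy":0,"wz":0},{"dx":0,"dy":0,"dz":0,"wx":0,"wy":0,"wz":0},{"dx":0,"dy":0,"dz":0,"wx":0,"wy":0,"wz":0},{"dx":0,"dy":0,"dz":0,"wx":0,"wy":0,"wz":0},{"dx":0,"dy":0,"dz":0,"wx":0,"wy":0,"wz":0},{"dx":0,"dy":0,"dz":0,"wx":0,"wy":0,"wz":0}]' 0 80
```

```text
t: 5.1
tcp_pos: [0.4816, -0.1456, 0.0953]
tool_rot: [0.113, 0.994, -0.0, 0.0]
force: [-2.2, 1.0, 5.8]
finger_gap: 0.357
gripper_force: 79.0
```

```bash
python3 -m inch '[{"dx":0,"dy":0,"dz":-1,"wx":0,"wy":0,"wz":0},{"dx":0,"dy":0,"dz":-3,"wx":0,"wy":0,"wz":0},{"dx":0,"dy":0,"dz":-4,"wx":0,"wy":0,"wz":0},{"dx":0,"dy":0,"dz":-4,"wx":0,"wy":0,"wz":0},{"dx":0,"dy":0,"dz":-4,"wx":0,"wy":0,"wz":0},{"dx":0,"dy":0,"dz":-3,"wx":0,"wy":0,"wz":0},{"dx":0,"dy":0,"dz":-1,"wx":0,"wy":0,"wz":0},{"dx":0,"dy":0,"dz":0,"wx":0,"wy":0,"wz":0},{"dx":0,"dy":0,"dz":0,"wx":0,"wy":0,"wz":0}]'
python3 - <<'E'
from h import *
np.set_printoptions(precision=4,suppress=True)
s=sense();d=delta([.5108,.284,.295]);print(d)
c=eyes.camera_params("wrist");i=eyes.snapshot("wrist")[:,:,::-1];np.save("w5.npy",c,allow_pickle=True)
p=proj("wrist",s["tcp_pos"]-[0,0,.0953-.048],c)[0];print(p)
u,v=int(p[0])-75,int(p[1])-65;print(u,v);cv2.imwrite("pics/c5.png",cv2.resize(i[v:v+110,u:u+150],None,fx=5,fy=5,interpolation=2))
E
```

```text
t: 6.22
tcp_pos: [0.4808, -0.1452, 0.2935]
tool_rot: [0.113, 0.994, 0.001, -0.002]
force: [0.4, 0.1, -1.6]
finger_gap: 0.356
gripper_force: 79.3
[ 6.6936 42.4959 -0.0913]
[327.7511 353.7647]
252 288
```

View pics/c5.png

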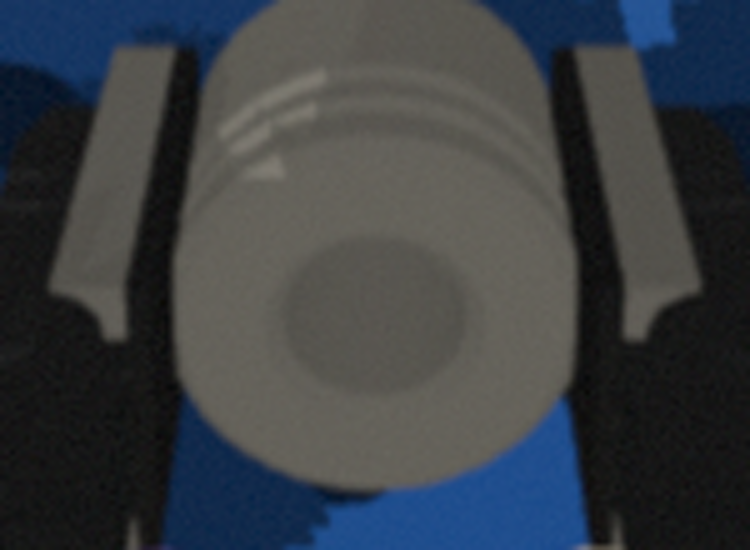

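The crop shows the hub held squarely, with the bore centre at (327,351), about 0.8 mm toward the robot from the TCP axis. Carrying it over the shaft.

```bash
python3 -m inch '[{"dx":0.4,"dy":2.7,"dz":0,"wx":0,"wy":0,"wz":0},{"dx":0.8,"dy":5,"dz":0,"wx":0,"wy":0,"wz":0},{"dx":0.8,"dy":5.3,"dz":0,"wx":0,"wy":0,"wz":0},{"dx":0.8,"dy":5.3,"dz":0,"wx":0,"wy":0,"wz":0},{"dx":0.8,"dy":5.3,"dz":0,"wx":0,"wy":0,"wz":0},{"dx":0.8,"dy":5.3,"dz":0,"wx":0,"wy":0,"wz":0},{"dx":0.8,"dy":5.3,"dz":0,"wx":0,"wy":0,"wz":0},{"dx":0.8,"dy":5.0,"dz":0,"wx":0,"wy":0,"wz":0},{"dx":0.7,"dy":3.3,"dz":0,"wx":0,"wy":0,"wz":0},{"dx":0,"dy":0,"dz":0,"wx":0,"wy":0,"wz":0}]'
python3 - <<'E'
from h import *
np.set_printoptions(precision=4,suppress=True)
import time
print(delta([.5112,.2844,.25]),sense()["tool_rot"],sense()["q"])
print(delta([.5112,.2844,.25]))
E
```

```text
t: 7.52
tcp_pos: [0.5108, 0.2859, 0.2932]
tool_rot: [0.111, 0.994, -0.0, -0.001]
force: [-0.7, -0.2, -1.1]
finger_gap: 0.354
gripper_force: 79.5
[-0.0853 -0.1294  4.322 ] [ 0.1108  0.9938 -0.0003 -0.0011] [ 0.3193  0.487   1.545   0.0004  1.1118 -1.0296]
[-0.0853 -0.1294  4.322 ]
```

```bash
python3 -m inch '[{"dx":-0.1,"dy":-0.1,"dz":2,"wx":0,"wy":0,"wz":0},{"dx":0,"dy":0,"dz":2,"wx":0,"wy":0,"wz":0},{"dx":0,"dy":0,"dz":1.5,"wx":0,"wy":0,"wz":0},{"dx":0,"dy":0,"dz":1,"wx":0,"wy":0,"wz":0},{"dx":0,"dy":0,"dz":0.3,"wx":0,"wy":0,"wz":0},{"dx":0,"dy":0,"dz":0,"wx":0,"wy":0,"wz":0},{"dx":0,"dy":0,"dz":0,"wx":0,"wy":0,"wz":0}]'
python3 - <<'E'
from h import *
np.set_printoptions(precision=4,suppress=True)
print(delta([.5112,.2844,.2]))
i=eyes.snapshot("scene")[:,:,::-1];p=proj("scene",[.511,.284,.125])[0];print(p)
u,v=int(p[0])-75,int(p[1])-55;cv2.imwrite("pics/c6.png",cv2.resize(i[v:v+110,u:u+150],None,fx=5,fy=5,interpolation=2))
E
```

```text
t: 8.4
tcp_pos: [0.5126, 0.2826, 0.2276]
tool_rot: [0.113, 0.994, 0.0, 0.001]
force: [0.1, 0.4, -1.5]
finger_gap: 0.357
gripper_force: 79.5
[0.178  0.1417 2.7569]
[256.6541 176.1253]
```

View pics/c6.png

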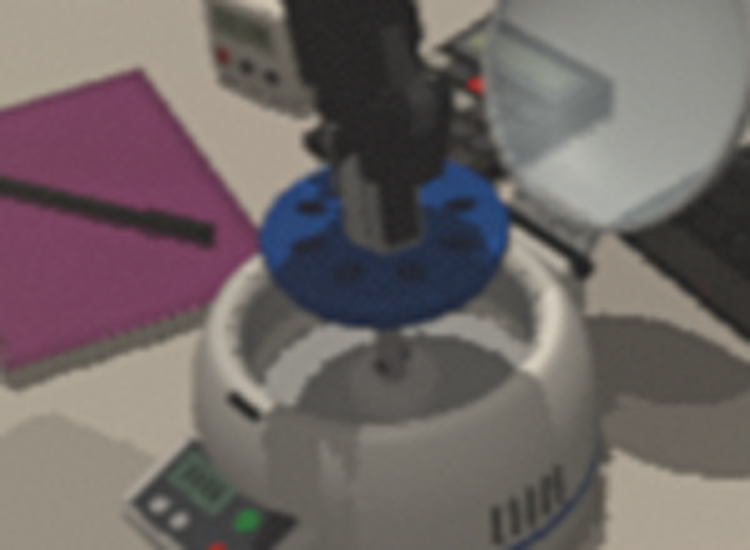

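The scene crop shows the disc centred above the shaft, around (385,330). Lowering onto it while watching the force.

```bash
python3 -m inch '[{"dx":0.1,"dy":0.05,"dz":0.3,"wx":0,"wy":0,"wz":0},{"dx":0,"dy":0,"dz":0.4,"wx":0,"wy":0,"wz":0},{"dx":0,"dy":0,"dz":0.4,"wx":0,"wy":0,"wz":0},{"dx":0,"dy":0,"dz":0.3,"wx":0,"wy":0,"wz":0},{"dx":0,"dy":0,"dz":0.3,"wx":0,"wy":0,"wz":0},{"dx":0,"dy":0,"dz":0.3,"wx":0,"wy":0,"wz":0},{"dx":0,"dy":0,"dz":0,"wx":0,"wy":0,"wz":0}]'
```

```text
t: 9.32
tcp_pos: [0.5109, 0.2833, 0.2065]
tool_rot: [0.113, 0.994, -0.0, -0.001]
force: [-0.5, 1.8, -2.4]
finger_gap: 0.355
gripper_force: 79.5
```

```bash
python3 -m inch '[{"dx":0,"dy":0,"dz":0.4,"wx":0,"wy":0,"wz":0},{"dx":0,"dy":0,"dz":0.4,"wx":0,"wy":0,"wz":0},{"dx":0,"dy":0,"dz":0.4,"wx":0,"wy":0,"wz":0},{"dx":0,"dy":0,"dz":0.4,"wx":0,"wy":0,"wz":0},{"dx":0,"dy":0,"dz":0.4,"wx":0,"wy":0,"wz":0},{"dx":0,"dy":0,"dz":0.4,"wx":0,"wy":0,"wz":0},{"dx":0,"dy":0,"dz":0,"wx":0,"wy":0,"wz":0}]'
```

```text
t: 10.2
tcp_pos: [0.5109, 0.2833, 0.1822]
tool_rot: [0.113, 0.994, -0.0, -0.001]
force: [-3.3, 3.6, -2.7]
finger_gap: 0.356
gripper_force: 79.5
```

```bash
python3 -m inch '[{"dx":0.06,"dy":0.04,"dz":0,"wx":0,"wy":0,"wz":0},{"dx":0,"dy":0,"dz":0.2,"wx":0,"wy":0,"wz":0},{"dx":0,"dy":0,"dz":0.2,"wx":0,"wy":0,"wz":0},{"dx":0,"dy":0,"dz":0,"wx":0,"wy":0,"wz":0}]'
```

```text
t: 10.7
tcp_pos: [0.5109, 0.2836, 0.1789]
tool_rot: [0.113, 0.994, -0.0, 0.0]
force: [-2.9, 1.9, -0.9]
finger_gap: 0.354
gripper_force: 79.5
```

```bash
for k in 1; do python3 -m inch '[{"dx":0.05,"dy":0.0,"dz":0.1,"wx":0,"wy":0,"wz":0},{"dx":0,"dy":0,"dz":0.1,"wx":0,"wy":0,"wz":0},{"dx":0,"dy":0,"dz":0.1,"wx":0,"wy":0,"wz":0},{"dx":0,"dy":0,"dz":0.1,"wx":0,"wy":0,"wz":0},{"dx":0,"dy":0,"dz":0,"wx":0,"wy":0,"wz":0}]'; done
```

```text
t: 11.32
tcp_pos: [0.5107, 0.2837, 0.1758]
tool_rot: [0.113, 0.994, -0.0, 0.001]
force: [-2.8, 0.7, 6.5]
finger_gap: 0.35
gripper_force: 80.2
```

```bash
python3 -m inch '[{"dx":0.03,"dy":0.0,"dz":0.1,"wx":0,"wy":0,"wz":0},{"dx":0,"dy":0,"dz":0.1,"wx":0,"wy":0,"wz":0},{"dx":0,"dy":0,"dz":0,"wx":0,"wy":0,"wz":0},{"dx":0,"dy":0,"dz":0,"wx":0,"wy":0,"wz":0}]'
```

```text
t: 11.82
tcp_pos: [0.5105, 0.2839, 0.1738]
tool_rot: [0.113, 0.994, 0.0, 0.001]
force: [-3.0, 0.6, 5.1]
finger_gap: 0.351
gripper_force: 80.2
```

```bash
python3 -m inch '[{"dx":0,"dy":0.0,"dz":0.1,"wx":0,"wy":0,"wz":0},{"dx":0,"dy":0,"dz":0.1,"wx":0,"wy":0,"wz":0},{"dx":0,"dy":0,"dz":0,"wx":0,"wy":0,"wz":0},{"dx":0,"dy":0,"dz":0,"wx":0,"wy":0,"wz":0}]'
```

```text
t: 12.32
tcp_pos: [0.51, 0.2837, 0.1697]
tool_rot: [0.113, 0.994, -0.0, -0.0]
force: [0.2, 1.3, -9.2]
finger_gap: 0.355
gripper_force: 79.8
```

It has snapped over: the catches are now drawing the rotor down. Continuing to the seat.

```bash
python3 -m inch '[{"dx":0,"dy":0.0,"dz":0.1,"wx":0,"wy":0,"wz":0},{"dx":0,"dy":0,"dz":0.1,"wx":0,"wy":0,"wz":0},{"dx":0,"dy":0,"dz":0.05,"wx":0,"wy":0,"wz":0},{"dx":0,"dy":0,"dz":0,"wx":0,"wy":0,"wz":0},{"dx":0,"dy":0,"dz":0,"wx":0,"wy":0,"wz":0}]'
```

```text
t: 12.95
tcp_pos: [0.5101, 0.2837, 0.1684]
tool_rot: [0.113, 0.994, -0.0, 0.0]
force: [0.3, -0.4, -7.5]
finger_gap: 0.356
gripper_force: 80.1
```

```bash
python3 -m inch '[{"dx":0,"dy":0.0,"dz":0.1,"wx":0,"wy":0,"wz":0},{"dx":0,"dy":0,"dz":0.05,"wx":0,"wy":0,"wz":0},{"dx":0,"dy":0,"dz":0,"wx":0,"wy":0,"wz":0},{"dx":0,"dy":0,"dz":0,"wx":0,"wy":0,"wz":0}]'
```

```text
t: 13.45
tcp_pos: [0.5104, 0.284, 0.1673]
tool_rot: [0.113, 0.994, 0.0, 0.0]
force: [-0.3, -0.3, -0.5]
finger_gap: 0.354
gripper_force: 80.6
```

```bash
python3 -m inch '[{"dx":0,"dy":0.0,"dz":0.05,"wx":0,"wy":0,"wz":0},{"dx":0,"dy":0,"dz":0.05,"wx":0,"wy":0,"wz":0},{"dx":0,"dy":0,"dz":0,"wx":0,"wy":0,"wz":0},{"dx":0,"dy":0,"dz":0,"wx":0,"wy":0,"wz":0}]'
```

```text
t: 13.95
tcp_pos: [0.5104, 0.284, 0.1673]
tool_rot: [0.113, 0.994, 0.0, 0.001]
force: [-2.3, -0.7, 7.7]
finger_gap: 0.359
gripper_force: 81.6
```

```bash
python3 -m inch '[{"dx":0.02,"dy":0.0,"dz":0.03,"wx":0,"wy":0,"wz":0},{"dx":0,"dy":0,"dz":0,"wx":0,"wy":0,"wz":0},{"dx":0,"dy":0,"dz":0,"wx":0,"wy":0,"wz":0},{"dx":0,"dy":0,"dz":0,"wx":0,"wy":0,"wz":0},{"dx":0,"dy":0,"dz":0,"wx":0,"wy":0,"wz":0},{"dx":0,"dy":0,"dz":0,"wx":0,"wy":0,"wz":0},{"dx":0,"dy":0,"dz":0,"wx":0,"wy":0,"wz":0},{"dx":0,"dy":0,"dz":0,"wx":0,"wy":0,"wz":0}]'
python3 - <<'E'
from h import *
i=eyes.snapshot("scene")[:,:,::-1];p=proj("scene",[.511,.284,.1])[0]
u,v=int(p[0])-75,int(p[1])-55;cv2.imwrite("pics/c7.png",cv2.resize(i[v:v+110,u:u+150],None,fx=5,fy=5,interpolation=2))
print(sense()["force"],sense()["tcp_pos"])
E
```

```text
t: 14.95
tcp_pos: [0.5103, 0.2841, 0.1673]
tool_rot: [0.113, 0.994, 0.0, 0.001]
force: [-2.8, -1.2, 8.4]
finger_gap: 0.349
gripper_force: 81.7
[-2.80333046 -0.23776793  7.34095623] [0.5103368  0.284055   0.16727754]
```

```bash
python3 -m inch '[{"dx":0.0,"dy":0.0,"dz":0.03,"wx":0,"wy":0,"wz":0},{"dx":0,"dy":0,"dz":0,"wx":0,"wy":0,"wz":0},{"dx":0,"dy":0,"dz":0,"wx":0,"wy":0,"wz":0},{"dx":0,"dy":0,"dz":0,"wx":0,"wy":0,"wz":0},{"dx":0,"dy":0,"dz":0,"wx":0,"wy":0,"wz":0},{"dx":0,"dy":0,"dz":0,"wx":0,"wy":0,"wz":0}]'
python3 -m inch '[{"dx":0,"dy":0,"dz":0,"wx":0,"wy":0,"wz":0},{"dx":0,"dy":0,"dz":0,"wx":0,"wy":0,"wz":0}]' | grep -E "force|tcp"
```

```text
t: 15.75
tcp_pos: [0.5103, 0.284, 0.1672]
tool_rot: [0.113, 0.994, 0.0, 0.001]
force: [-4.2, -0.4, 10.4]
finger_gap: 0.352
gripper_force: 81.8
tcp_pos: [0.5104, 0.284, 0.1673]
force: [-2.7, -0.8, 9.1]
gripper_force: 81.8
```

```bash
python3 -c "
from station import workorder
print(workorder.sign_off())"
```

```text
the job is handed in; nothing more can be done
None
```

The blue rotor is snapped past the catches and sits home on the seat, with the hub still gripped and pressed down at about 10 N (last readings 10.4 and 9.1 N); seating was judged from force and height, not a final picture, and the job was handed in at about 16 s.

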